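# Release the ratchet pawl and lower the hold-down arm of an inspection fixture

### The arm

A 6-joint arm with a two-finger parallel gripper is mounted at the origin on the work surface. World frame = base frame: x ahead of the robot, y to its left, z up, the work surface at z = 0. Lengths are in m, angles in rad, forces in N, time in s.
With the tool pointing down it reaches from about 0.325 to 0.9 m from the base axis. Payload 6.1 kg.
Tool frame: the origin (TCP) lies on the centre line of the jaws, within the pads' length; the fingertips stand 17 mm ahead of it and the grasp point (between the pads) lies 2 mm behind it; z points along the fingers, y is the line along which they close (so a half turn about z gives the same grasp; the last joint's range is limited). The gripper opens to 87 mm and grips with 3 to 60 N. Pads are 19 mm wide; open, the fingers measure 117 mm over their backs; the gripper's body (75 mm by 190 mm) begins 51 mm behind the grasp point.
Start: joints at [1.075, 0.22, 1.526, -0, 1.395, -0.126], TCP at [0.226, 0.583, 0.24] pointing down, gripper open.
Joint ranges: [-2.98, 2.98], [-0.91, 2.08], [0.09, 2.57], [-1.24, 4.39], [0.2, 2.65], [-2.68, 2.68]. Speed limits (rad/s): [2.57, 2.57, 3.01, 3.14, 3.14, 3.14].

### API

Orientations are given as a 3x3 rotation matrix whose columns are the frame's x, y, z axes.
In Python, from station import manip, vision, sign_off gives the robot as it stands.
- The arm moves only by the tool step_arm, never from a script. Its argument "plan" is a list of rows, each a list of 5 numbers: the opening, from 0 (shut) to 1 (fully open), then the shift along the tool's x, y, z in m, then the turn about the tool's z in rad. A call has 1 to 5 rows; each row shifts and turns the commanded pose from where the row before left it, along the tool's axes as they then stand; what a row does not reach is not made up. A row lasts 1/10 s, in which the tool goes at most 50 mm and 8.59 degrees, less where a joint would pass 70% of its speed; a pose out of reach is approached as far as the arm can. A call with a gripper value outside its range is refused whole. The fingers move at their own pace and stop on an object; the grip force is fixed at half the most. Time passes only in rows, so rows that do not move let the fingers close. It gives the time, the measured TCP pose, the force, the opening and the grip force at its end, in the units of the state.
- manip.read_state(): the state, without advancing time (a new reading comes with each control period).
- vision.snapshot(name): name is "side" or "top" or "wrist"; returns a dict with "frame" (420x560x3 uint8, red, green, blue), "z_map" (420x560 float32, m along the optical axis (not along the pixel's ray), 0 where there is no reading), "fx", "fy", "cx", "cy" (pixels), "rvec" (rotation vector, rad) and "tvec" (3), from world to camera coordinates, as OpenCV has them; the wrist camera has in their place "T_tool_cam" (4x4, takes a point from camera to tool coordinates, whose origin is the TCP and whose axes are the flange's). Camera axes: x right, y down, z forward; pixel columns grow to the right and rows downward; lengths in m; the calibration is good to about 2 mm. The wrist camera is an equidistant fisheye: a pixel r from the principal point sees the ray r / f radians off the axis. A picture is of the moment at which its call begins: read the wrist's pose just before it.
- sign_off(): hands the job in; it is judged then, once.
The state is a dict: "time": time; "joints": joint angles; "joint_velocities": joint speeds; "joint_efforts": joint torques, N m; "eef_pos": TCP position; "tool_rot": TCP orientation; "force": force on the tool from outside, world axes, zero at the start; "torque": the same for the moment, N m; "grip_width": opening from 0.0 (shut) to 1.0 (fully open); "grasp_force": force on a finger pad.
Only numpy, scipy, OpenCV 4.12 (cv2) and the standard library are available. Lean on these libraries where they do the work, as an engineer would, in place of code of your own. Each camera call takes 0.05 s, during which the arm holds its last target. There are 200 camera calls.

### The job

Lower the inspection fixture's propped-up hold-down arm onto the housing in its nest: first press the ratchet pawl's thumb tab down until the pawl is fully free of the teeth, then push the arm down past the teeth until its rubber foot rests on the housing. Just press and push with the fingertips: leave the pawl free, pick nothing up, and leave the housing in its nest and everything else on the bench where it is.

Things in the scene. Friction and masses are not known exactly. Their poses are not given: they have to be found in the camera images.
- fixture: Fixture bolted to the bench: dark steel base plate 15 mm thick, x -170 to +115 mm, y +-55 mm, with grey cheeks. Origin on the bench straight below the arm's hinge; z up; the arm points along -x, the pawl's tab is on the +x side. Hinge axis along y, 85 mm above the bench. Pawl pivot axis along y at x +55, 130 mm up, between cheeks x +42 to +68, y +-19, 138 mm high.
- holddown (a joint): Arm's angle above level, rad: 0 = level, foot resting on the housing; starts at 0.64 to 0.80; upper stop 0.82. A steel bar 20 mm wide on a toothed sector (tooth tips 50 mm from the hinge). The stiff hinge stays where it is left; about 2 N at the pad pushes it down. With the pawl engaged a tooth catches it at about 0.6 and it goes no lower.
- push_pad (a point): Centre of the top face of the black rubber push pad on the arm's free end: pad 42 mm along the arm, 36 mm wide. The point lies 166 mm from the hinge axis along the arm and 11 mm above the arm's line through the hinge. It starts 0.19 to 0.22 m above the bench, is 96 mm above it when the arm is level, and moves on an arc about the hinge.
- pawl (a joint): The pawl's angle, rad: 0 = nose engaged in the teeth (start), 0.13 = nose just clear of the tooth tips, 0.32 = fully pressed, against its stop. Its pivot is stiff: it stays where it is left. The pawl is a steel rocker, nose above the toothed sector, thumb tab on the other side of the pivot.
- pawl_tab (a point): Centre of the top face of the pawl's flat steel thumb tab: 38 mm along fixture x, 32 mm wide, 6 mm thick; 40 mm beyond the pawl's pivot, on the side away from the arm. 146 mm above the bench at the start, 13 mm lower when fully pressed. About 3 N presses it.
- workpiece: The aluminium flanged housing in the fixture's nest under the arm: square flange 56 x 56 mm, 26 mm thick, with a round boss 42 mm across on top, 45 mm high in all, 0.3 kg, loose between two low rails. Origin at the centre of its underside, which stands on the base plate 15 mm above the bench.
- spare_housing: An identical housing standing on the bench beside the fixture, to be left alone. Origin at the centre of its underside.
- ring_gauge: Steel ring 60 mm across, 20 mm high, on the bench beside the fixture; leave alone. Origin at the centre of its underside.
- plug_gauge: Upright steel plug gauge, 28 mm across, 85 mm high, beside the fixture; leave alone. Origin at the centre of its underside.
- screwdriver: Yellow-handled screwdriver 160 mm long lying beside the fixture; leave alone. Origin under its middle.
- case: Grey plastic instrument case 160 x 220 mm, 59 mm high; leave alone. Origin at the centre of its underside.
- flask: Dark drinking flask 68 mm across, 190 mm high; leave alone. Origin at the centre of its underside.
- caliper: Caliper with black slide lying flat, 200 mm long, 14 mm high; leave alone. Origin under its middle.
Things that resemble listed ones, but are neither listed nor needed, are in the scene too. What is shaped like the workpiece but orange or turquoise is not meant.

How it is judged:
By the outcome, as a careful person would: the job done as asked, in the order asked, and still so for the second after the job is handed in, with the robot touching nothing.
It also fails if it takes over 51 s, if anything falls off the work surface, if the arm or the gripper's body presses on something with over 40 N, if the wrist force passes 120 N, or if a joint passes its speed limit or range.

## Working session

There is one attempt and no reset: what is moved stays moved. The work goes in short steps, Python scripts to look and compute and a tool call to move; the robot and the scene stay as the last step left them, time stands still between calls to the robot, and variables do not carry over. Pictures are saved under pics/ and viewed, at most 10 in all, crops included, and the job is handed in when it is done.

Besides the shell and the picture viewer there is one more tool, called after ">>>" as name([rows], argument=value, ...), one row to a line, values as JSON. step_arm: Moves the arm, as the interface text tells. Its arguments: {"type":"object","properties":{"plan":{"type":"array"}},"required":["plan"]}

```bash
mkdir -p pics
cat > h.py <<'E'
import numpy as np, cv2
from station import manip, vision, sign_off
def world(s):
    R=cv2.Rodrigues(np.array(s["rvec"],float))[0];t=np.array(s["tvec"],float).ravel()
    z=s["z_map"];v,u=np.mgrid[:z.shape[0],:z.shape[1]]
    P=np.stack([(u-s["cx"])/s["fx"]*z,(v-s["cy"])/s["fy"]*z,z],-1)
    W=(P-t)@R; W[z==0]=np.nan
    return W
def save(n,im): cv2.imwrite(n,cv2.cvtColor(im,cv2.COLOR_RGB2BGR))
E
python3 - <<'E'
from h import *
for n in("side","top"):
    s=vision.snapshot(n); save(f"pics/{n}0.png",s["frame"]); np.savez(n+"0.npz",W=world(s),f=s["frame"])
    R=cv2.Rodrigues(np.array(s["rvec"],float))[0];print(n,-R.T@np.ravel(s["tvec"]),R[2])
st=manip.read_state();print(st)
E
```

```text
side [ 0.06530508 -0.71040254  0.61993483] [ 0.49527579  0.70220931 -0.51147236]
top [0.45625577 0.00801078 1.29344347] [ 0.11450686  0.01268774 -0.99334143]
{'time': 0.1, 'joints': array([ 1.07489317e+00,  2.21167695e-01,  1.52749949e+00,  3.90881559e-05,
        1.39470137e+00, -1.26084169e-01]), 'joint_velocities': array([-0.00010092,  0.00112502, -0.00363538, -0.00020112, -0.00175005,
       -0.00140105]), 'joint_efforts': array([ 1.77048452e-03, -4.95949674e+01, -3.88514614e+01,  7.03207450e-02,
        5.16807858e-02, -6.55219060e-05]), 'eef_pos': array([0.22563215, 0.58228168, 0.23853249]), 'tool_rot': array([[-9.32390184e-01,  3.61452310e-01, -8.78866762e-04],
       [ 3.61453284e-01,  9.32388943e-01, -1.54366068e-03],
       [ 2.61485934e-04, -1.75696334e-03, -9.99998422e-01]]), 'force': array([-1.82530689e-01, -1.34760019e-03,  1.44303952e+00]), 'torque': array([-0.02593683,  0.01522259, -0.0303805 ]), 'grasp_force': 0.0, 'grip_width': 1.0015218807413138}
```

View pics/side0.png

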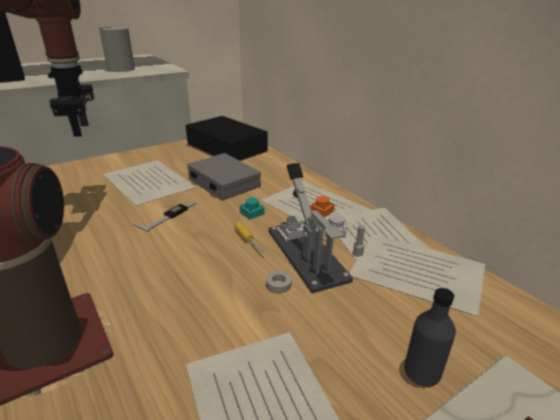

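View pics/top0.png

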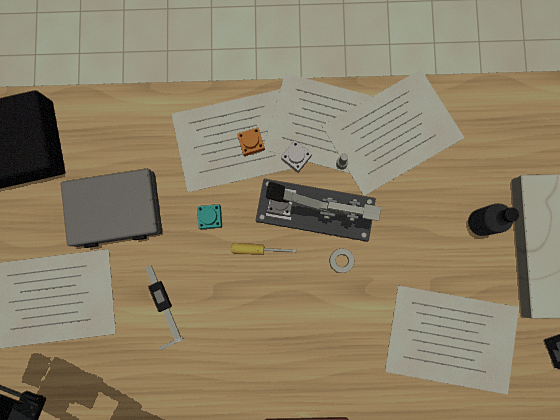

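The fixture is at about (318,210) in the top view. The black push pad is at (275,192), the tab at (371,212), and the grey spare housing at (296,156), off the fixture. Next I'll measure the fixture from its base plate, pad and tab.

Run:
```python
from h import *
d=np.load("top0.npz");W=d["W"];f=d["f"].astype(int)
sub=np.zeros(W.shape[:2],bool);sub[165:255,245:400]=1
z=W[...,2];mx=f.max(-1)
# base plate: dark, z~15mm
m=sub&(mx<75)&(abs(z-.015)<.008)
r=cv2.minAreaRect(W[m][:,:2].astype(np.float32)*1000);print("plate",m.sum(),r,cv2.boxPoints(r).round(),np.median(z[m]))
mp=sub&(z>.165)&(mx<70)
print("pad",mp.sum(),W[mp].mean(0),W[mp].min(0),W[mp].max(0))
v,u=np.nonzero(sub&(z>.125)&(z<.165)&(np.arange(560)[None]>345))
print("tab",len(u),u.min(),u.max(),v.min(),v.max());P=W[v,u];print(P.mean(0),P.min(0),P.max(0))
r2=cv2.minAreaRect(P[:,:2].astype(np.float32)*1000);print(r2)
for uu in range(320,386,5): print(uu,[(int(1000*z[vv,uu])) for vv in range(198,226,3)])
im=d["f"][165:255,245:400];save("pics/top_c.png",cv2.resize(im,None,fx=5,fy=5,interpolation=cv2.INTER_CUBIC))
```

```text
plate 2933 ((634.1294555664062, -42.9520263671875), (283.86090087890625, 172.29812622070312), 78.5275650024414) [[ 521. -165.]
 [ 690. -199.]
 [ 747.   79.]
 [ 578.  113.]] 0.014699854430605251
pad 304 [0.62095523 0.05379765 0.20502321] [0.60239654 0.01897545 0.16646434] [0.64115942 0.07332748 0.22057338]
tab 483 346 380 199 220
[ 0.58252815 -0.13718974  0.1434341 ] [ 0.56050592 -0.17670588  0.12539935] [ 0.61084018 -0.10041059  0.15240197]
((585.9697265625, -138.30397033691406), (76.5440902709961, 47.98029327392578), 87.2187728881836)
320 [15, 115, 120, 120, 95, 99, 53, 10, 9, 18]
325 [107, 104, 123, 127, 102, 105, 85, 17, 16, 15]
330 [92, 107, 148, 144, 103, 103, 88, 17, 13, 15]
335 [13, 106, 145, 145, 119, 63, 13, 11, 11, 13]
340 [16, 12, 145, 143, 138, 80, 12, 18, 13, 15]
345 [13, 15, 146, 146, 144, 90, 102, 83, 15, 16]
350 [13, 141, 123, 142, 146, 132, 136, 131, 36, 11]
355 [17, 133, 135, 146, 145, 133, 136, 119, 18, 14]
360 [13, 12, 13, 146, 146, 147, 13, 13, 12, 15]
365 [14, 9, 144, 147, 145, 149, 143, 13, 18, 12]
370 [17, 19, 14, 146, 149, 146, 145, 14, 17, 17]
375 [-3, -4, 0, 145, 145, 145, 145, 144, -1, 4]
380 [-1, -2, 0, 146, 143, -1, -4, 3, 2, 4]
385 [2, -1, -1, 0, 0, 4, 0, 0, -1, 1]
```

View pics/top_c.png

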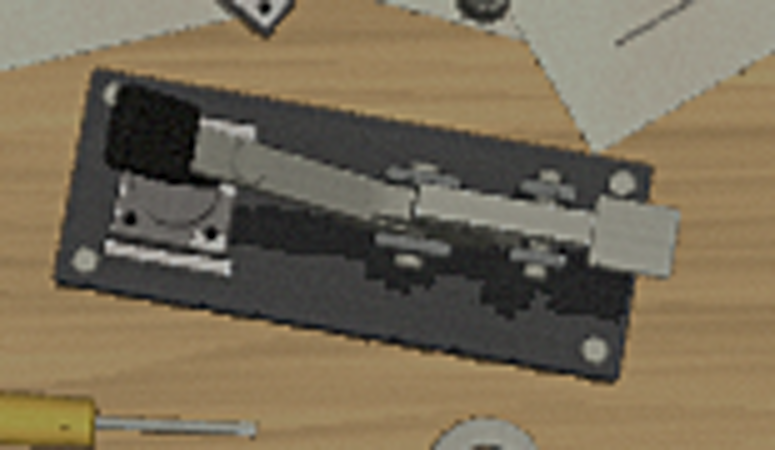

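The crop shows the plate corners at (97,70), (652,165), (617,380) and (55,283), the tab centred at (634,236), and the pad at (153,130). Now I'll cast rays through these.

```bash
cat >> h.py <<'E'
def ray(s,u,v,h):
    R=cv2.Rodrigues(np.array(s["rvec"],float))[0];c=-R.T@np.ravel(s["tvec"])
    d=R.T@np.array([(u-s["cx"])/s["fx"],(v-s["cy"])/s["fy"],1]);return c+d*(h-c[2])/d[2]
E
python3 - <<'E'
from h import *
s=vision.snapshot("top")
px=lambda a:((a[0]+.5)/5-.5+245,(a[1]+.5)/5-.5+165)
C=np.array([ray(s,*px(a),.015) for a in[(97,70),(652,165),(617,380),(55,283)]])
print(C.round(4)[:,:2],[np.linalg.norm(C[i]-C[(i+1)%4]).round(4) for i in range(4)])
ex=(C[1]-C[0]+C[2]-C[3]);ex/=np.linalg.norm(ex);ey=np.array([-ex[1],ex[0],0])
cen=C.mean(0);o=cen+ex*.0275;o[2]=0
print("ex",ex,"yaw",np.arctan2(ex[1],ex[0]),"origin",o)
T=ray(s,*px((634,236)),.146);print("tab ray",T,"model",o+ex*.095, "in fix",(T-o)@ex,(T-o)@ey)
W=np.load("top0.npz")["W"];f=np.load("top0.npz")["f"]
v,u=np.mgrid[182:204,264:286];P=W[v,u].reshape(-1,3);k=(f[v,u].max(-1).ravel()<70)&(P[:,2]>.15)
Q=P[k]-o;q=np.c_[Q@ex,Q@ey,Q[:,2]];print("pad fix",np.median(q,0),q.min(0),q.max(0))
for a in(.6,.64,.68,.72,.76,.8):print(a,-166*np.cos(a)+11*np.sin(a),85+166*np.sin(a)+11*np.cos(a))
R=manip.read_state()["tool_rot"];print("tool yaw y axis",R[:,1])
E
```

```text
[[ 0.6835  0.0892]
 [ 0.6286 -0.1859]
 [ 0.5223 -0.1643]
 [ 0.5769  0.1119]] [np.float64(0.2805), np.float64(0.1085), np.float64(0.2815), np.float64(0.1089)]
ex [-0.1948445  -0.98083414  0.        ] yaw -1.7668952388525858 origin [ 0.59745822 -0.06425308  0.        ]
tab ray [ 0.57929795 -0.15673959  0.146     ] model [ 0.57894799 -0.15743233  0.        ] in fix 0.09425234727593014 0.00020827706823484064
pad fix [-1.20557626e-01 -1.92630665e-04  2.06722854e-01] [-0.13964671 -0.01685456  0.15097095] [-0.09900822  0.01913938  0.22057338]
0.6 -130.79464486766122 187.80934234758234
0.64 -126.57874595380628 192.9574966028843
0.68 -122.16034804845087 197.932941893326
0.72 -117.54651964570238 202.72771856781438
0.76 -112.74464188677419 207.33415600650147
0.8 -107.7623967517347 211.7448848921396
tool yaw y axis [ 0.36143255  0.93239696 -0.00155424]
```

>>> step_arm([
  [0,0,0,-0.012,0.14],
  [0,0,0,-0.012,0.14],
  [0,0,0,-0.012,0.14],
  [0,0,0,-0.012,0.14],
  [0,0,0,-0.012,0.14],
])

```text
time: 0.65
eef_pos: [0.2258, 0.5826, 0.2995]
tool_rot: [[-0.475, 0.88, -0.0], [0.88, 0.475, -0.001], [-0.0, -0.001, -1.0]]
force: [0.7, 0.6, 0.1]
grip_width: 0.629
grasp_force: 0.0
```

>>> step_arm([
  [0,0,0,0,0.14],
  [0,0,0,0,0.14],
  [0,0,0,0,0.14],
  [0,0,0,0,0.14],
  [0,0,0,0,0.136],
])

```text
time: 1.15
eef_pos: [0.2258, 0.5826, 0.2991]
tool_rot: [[0.199, 0.98, -0.0], [0.98, -0.199, -0.001], [-0.001, -0.0, -1.0]]
force: [0.5, -0.5, -0.1]
grip_width: 0.174
grasp_force: 0.0
```

```bash
cat >> h.py <<'E'
O=np.array([.5975,-.0643,0]);EX=np.array([-.1948,-.9808,0]);EY=np.array([.9808,-.1948,0])
def rep(gx,gy,gz):
    "fixture target of fingertip (m) -> remaining shift in tool axes"
    s=manip.read_state();R=s["tool_rot"];p=s["eef_pos"];tip=p+R[:,2]*.017;q=tip-O
    print("t",round(s["time"],2),"tip fix",[round(float(x),4) for x in(q@EX,q@EY,q[2])],"F",s["force"].round(2),"j",s["joints"].round(2),"w",round(s["grip_width"],2))
    print("R",R.round(3).tolist());g=O+gx*EX+gy*EY+np.array([0,0,gz]);print("tool shift",(R.T@(g-tip)).round(4))
E
python3 -c "
from h import *
rep(.097,0,.25)"
```

```text
t 1.15 tip fix [-0.562, -0.4906, 0.2821] F [ 0.54 -0.47 -0.07] j [ 1.07  0.19  1.45 -0.    1.5   1.28] w 0.17
R [[0.199, 0.98, -0.0], [0.98, -0.199, -0.001], [-0.001, -0.0, -1.0]]
tool shift [-0.6567  0.4937  0.0325]
```

>>> step_arm([
  [0,-0.036,0.027,0,0],
  [0,-0.036,0.027,0,0],
  [0,-0.036,0.027,0,0],
  [0,-0.036,0.027,0,0],
  [0,-0.036,0.027,0,0],
])

```text
time: 1.65
eef_pos: [0.3237, 0.3783, 0.2992]
tool_rot: [[0.193, 0.981, -0.0], [0.981, -0.193, -0.0], [-0.0, -0.0, -1.0]]
force: [0.3, -0.3, -0.1]
grip_width: 0.005
grasp_force: 0.0
```

>>> step_arm([
  [0,-0.036,0.027,0,0],
  [0,-0.036,0.027,0,0],
  [0,-0.036,0.027,0,0],
  [0,-0.036,0.027,0,0],
  [0,-0.036,0.027,0,0],
])

```text
time: 2.15
eef_pos: [0.4213, 0.1755, 0.2995]
tool_rot: [[0.194, 0.981, 0.0], [0.981, -0.194, 0.0], [0.0, 0.0, -1.0]]
force: [1.2, 0.3, 0.5]
grip_width: 0.005
grasp_force: 0.0
```

>>> step_arm([
  [0,-0.036,0.027,0,0],
  [0,-0.036,0.027,0,0],
  [0,-0.036,0.027,0,0],
  [0,-0.036,0.027,0,0],
  [0,-0.036,0.027,0,0],
])

```text
time: 2.65
eef_pos: [0.5189, -0.0273, 0.2994]
tool_rot: [[0.194, 0.981, -0.0], [0.981, -0.194, 0.0], [0.0, -0.0, -1.0]]
force: [1.2, -0.1, 0.2]
grip_width: 0.006
grasp_force: 0.0
```

>>> step_arm([
  [0,-0.036,0.027,0,0],
  [0,-0.036,0.027,0,0],
  [0,-0.036,0.027,0.02,0],
  [0,0,0,0.02,0],
  [0,0,0,0,0],
])

```text
time: 3.15
eef_pos: [0.5752, -0.1477, 0.2551]
tool_rot: [[0.196, 0.981, -0.007], [0.981, -0.196, 0.003], [0.002, -0.008, -1.0]]
force: [-0.2, 0.3, -0.7]
grip_width: 0.004
grasp_force: 0.0
```

```bash
python3 -c "
from h import *
rep(.097,0,.156)
s=vision.snapshot('wrist');f=s['frame'];save('pics/w1.png',f)
print(s['fx'],s['cx'],s['cy'],s['T_tool_cam'])
# predict where tab corners and centre appear
st=manip.read_state();R=st['tool_rot'];p=st['eef_pos'];T=np.array(s['T_tool_cam'])
for x,y in((95,0),(76,16),(114,16),(114,-16),(76,-16)):
    w=O+EX*x/1e3+EY*y/1e3+[0,0,.146];c=T[:3,:3].T@(R.T@(w-p)-T[:3,3]);th=np.arctan2(np.hypot(*c[:2]),c[2]);a=np.arctan2(c[1],c[0]);print(x,y,s['cx']+s['fx']*th*np.cos(a),s['cy']+s['fy']*th*np.sin(a))
"
```

```text
t 3.15 tip fix [0.0861, -0.0057, 0.2381] F [-0.18  0.25 -0.65] j [-0.38  0.14  1.59  0.    1.42 -0.19] w 0.0
R [[0.196, 0.981, -0.007], [0.981, -0.196, 0.003], [0.002, -0.008, -1.0]]
tool shift [-0.011   0.0064  0.0821]
325.19226210127806 278.02963089720276 212.06889128235028 [[ 3.12121630e-04 -9.70306051e-01 -2.41880278e-01  6.67842148e-02]
 [ 9.99999261e-01  5.87030663e-04 -1.06448532e-03 -1.61264750e-04]
 [ 1.17486769e-03 -2.41879767e-01  9.70305518e-01 -1.45967348e-01]
 [ 0.00000000e+00  0.00000000e+00  0.00000000e+00  1.00000000e+00]]
95 0 285.40763982230675 226.74305700639124
76 16 305.23682236822054 204.30888455270218
114 16 304.2028794241603 248.32004946472028
114 -16 266.2566577728738 248.28692470195773
76 -16 265.8222808062494 204.2249144992051
```

View pics/w1.png

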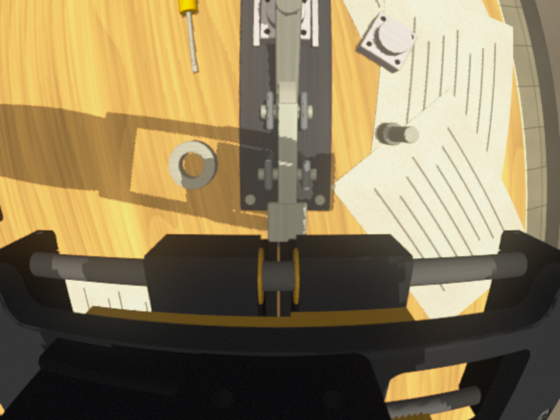

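The tab shows at (268–306, 204–240), which agrees with the predicted (266–305, 204–248). I'll descend onto it.

>>> step_arm([
  [0,-0.014,0.006,0.02,0],
  [0,0,0,0.03,0],
  [0,0,0,0.025,0],
  [0,0,0,0.01,0],
  [0,0,0,0,0],
])

```text
time: 3.7
eef_pos: [0.5797, -0.1609, 0.1741]
tool_rot: [[0.193, 0.981, -0.002], [0.981, -0.193, 0.001], [0.0, -0.002, -1.0]]
force: [-0.1, 0.0, 0.6]
grip_width: 0.007
grasp_force: 0.0
```

```bash
python3 -c "
from h import *
rep(.100,0,.135)"
```

```text
t 3.7 tip fix [0.0982, 0.0014, 0.1571] F [-0.05  0.01  0.58] j [-0.4   0.22  1.65  0.    1.27 -0.21] w 0.01
R [[0.193, 0.981, -0.002], [0.981, -0.193, 0.001], [0.0, -0.002, -1.0]]
tool shift [-0.0018 -0.0013  0.0221]
```

>>> step_arm([
  [0,-0.002,0,0.005,0],
  [0,0,0,0.004,0],
  [0,0,0,0.003,0],
  [0,0,0,0.002,0],
  [0,0,0,0,0],
])

```text
time: 4.2
eef_pos: [0.5804, -0.1648, 0.1614]
tool_rot: [[0.194, 0.981, 0.001], [0.981, -0.194, -0.001], [-0.001, 0.002, -1.0]]
force: [0.3, -2.3, 3.5]
grip_width: 0.006
grasp_force: 1.4
```

>>> step_arm([
  [0,0,0,0.002,0],
  [0,0,0,0.002,0],
  [0,0,0,0.001,0],
  [0,0,0,0,0],
])

```text
time: 4.6
eef_pos: [0.5803, -0.1654, 0.1563]
tool_rot: [[0.194, 0.981, 0.001], [0.981, -0.194, -0.002], [-0.002, 0.002, -1.0]]
force: [-1.1, -5.0, 3.0]
grip_width: 0.004
grasp_force: 2.3
```

>>> step_arm([
  [0,0,0,0.002,0],
  [0,0,0,0.001,0],
  [0,0,0,0.001,0],
  [0,0,0,0,0],
])

```text
time: 5.0
eef_pos: [0.5803, -0.1654, 0.1522]
tool_rot: [[0.194, 0.981, 0.001], [0.981, -0.194, -0.002], [-0.002, 0.002, -1.0]]
force: [-1.1, -5.2, 3.5]
grip_width: 0.004
grasp_force: 2.6
```

```bash
python3 -c "
from h import *
rep(.100,0,.135)"
```

```text
t 5.0 tip fix [0.1026, 0.0028, 0.1352] F [-1.13 -5.22  3.54] j [-0.41  0.24  1.67 -0.    1.23 -0.21] w 0.0
R [[0.194, 0.981, 0.001], [0.981, -0.194, -0.002], [-0.002, 0.002, -1.0]]
tool shift [ 0.0026 -0.0028  0.0002]
```

>>> step_arm([
  [0,0,0,0.001,0],
  [0,0,0,0.001,0],
  [0,0,0,0,0],
])

```text
time: 5.3
eef_pos: [0.5804, -0.1656, 0.1509]
tool_rot: [[0.194, 0.981, 0.001], [0.981, -0.194, -0.003], [-0.002, 0.002, -1.0]]
force: [-2.1, -5.8, 7.2]
grip_width: 0.003
grasp_force: 4.4
```

>>> step_arm([
  [0,0,0,0.001,0],
  [0,0,0,0.001,0],
  [0,0,0,0,0],
])

```text
time: 5.6
eef_pos: [0.5806, -0.1657, 0.1505]
tool_rot: [[0.194, 0.981, 0.002], [0.981, -0.194, -0.003], [-0.003, 0.003, -1.0]]
force: [-5.4, -4.5, 15.0]
grip_width: 0.003
grasp_force: 8.1
```

The force rose to 15 N with the tip stalled at z = 0.1335, so the pawl is at its stop. I'll lift off, cross over to the pad and check.

>>> step_arm([
  [0,0,0,-0.01,0],
  [0,0,0,-0.03,0],
  [0,0,0,-0.04,0],
  [0,0,0,-0.04,0],
  [0,0.02,0,-0.01,0],
])

```text
time: 6.1
eef_pos: [0.5855, -0.146, 0.283]
tool_rot: [[0.196, 0.981, 0.007], [0.981, -0.196, -0.003], [-0.001, 0.007, -1.0]]
force: [-0.1, 0.5, 1.0]
grip_width: 0.009
grasp_force: 0.0
```

>>> step_arm([
  [0,0.045,0,0,0],
  [0,0.045,0,0,0],
  [0,0.045,0,0,0],
  [0,0.045,-0.002,0,0],
  [0,0,0,0,0],
])

```text
time: 6.6
eef_pos: [0.6164, 0.0388, 0.2768]
tool_rot: [[0.188, 0.982, -0.001], [0.982, -0.188, 0.003], [0.003, -0.002, -1.0]]
force: [0.6, 0.5, -0.1]
grip_width: 0.006
grasp_force: 0.0
```

Run:
```python
from h import *
rep(-.108,0,.215)
for n in("top","side"):
    s=vision.snapshot(n);W=world(s)
    q=W-O;q=np.stack([q@EX,q@EY,q[...,2]],-1)
    for x0 in(.078,.086,.094,.102,.110):
        m=(abs(q[...,0]-x0)<.004)&(abs(q[...,1])<.013)&(q[...,2]>.11)&(q[...,2]<.16);print(n,x0,m.sum(),np.median(q[m][:,2]).round(4) if m.any() else'')
    m=(s["frame"].max(-1)<75)&(abs(q[...,0]+.12)<.03)&(abs(q[...,1])<.022)&(q[...,2]>.15)&(q[...,2]<.225);print("pad",m.sum(),np.median(q[m],0) if m.any() else '',q[m].max(0) if m.any() else '')
    if n=="side": save("pics/s2.png",cv2.resize(s["frame"][140:300,230:400],None,fx=3.5,fy=3.5,interpolation=cv2.INTER_CUBIC))
```

```text
t 6.6 tip fix [-0.1049, -0.0016, 0.2598] F [ 0.57  0.53 -0.1 ] j [-0.07  0.18  1.5   0.    1.46  0.12] w 0.01
R [[0.188, 0.982, -0.001], [0.982, -0.188, 0.003], [0.003, -0.002, -1.0]]
tool shift [0.003  0.0017 0.0448]
top 0.078 33 0.1376
top 0.086 41 0.1362
top 0.094 38 0.1338
top 0.102 37 0.1308
top 0.11 41 0.1283
pad 0  
side 0.078 24 0.1387
side 0.086 29 0.1363
side 0.094 34 0.1337
side 0.102 31 0.1317
side 0.11 35 0.1288
pad 178 [-0.11324973 -0.00295878  0.20157696] [-0.09679293  0.01513804  0.21579701]
```

View pics/s2.png

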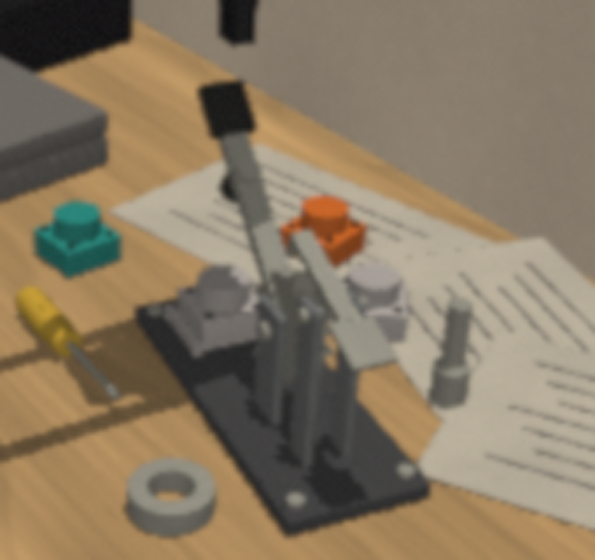

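The side crop shows the tab tilted down at (365,345). Depth puts it at 0.1335 with a slope of about 0.31, so the pawl is fully pressed. The pad is at (227,108), with the fingertips above it at (238,25). Now I'll push down along the pad's arc.

>>> step_arm([
  [0,0.003,0.002,0.025,0],
  [0,0,0,0.015,0],
  [0,0.002,0,0.006,0],
  [0,0.005,0,0.006,0],
  [0,0.005,0,0.006,0],
])

```text
time: 7.2
eef_pos: [0.6216, 0.0461, 0.2197]
tool_rot: [[0.195, 0.981, -0.0], [0.981, -0.195, -0.001], [-0.001, 0.0, -1.0]]
force: [-1.9, -2.3, 1.2]
grip_width: 0.005
grasp_force: 1.4
```

```bash
python3 -c "
from h import *
rep(-.121,0,.188)"
```

```text
t 7.2 tip fix [-0.113, 0.0021, 0.2027] F [-1.88 -2.33  1.17] j [-0.05  0.23  1.55 -0.    1.36  0.14] w 0.0
R [[0.195, 0.981, -0.0], [0.981, -0.195, -0.001], [-0.001, 0.0, -1.0]]
tool shift [ 0.008  -0.0021  0.0147]
```

>>> step_arm([
  [0,0.004,-0.001,0.007,0],
  [0,0.004,-0.001,0.007,0],
  [0,0.005,0,0.007,0],
  [0,0.005,0,0.007,0],
  [0,0,0,0,0],
])

```text
time: 7.7
eef_pos: [0.6224, 0.0659, 0.19]
tool_rot: [[0.193, 0.981, -0.002], [0.981, -0.193, 0.0], [-0.0, -0.002, -1.0]]
force: [-0.6, 0.3, 0.1]
grip_width: 0.008
grasp_force: 0.2
```

```bash
python3 -c "
from h import *
rep(-.139,0,.160)"
```

```text
t 7.7 tip fix [-0.1325, -0.0009, 0.173] F [-0.62  0.29  0.11] j [-0.02  0.26  1.57  0.    1.31  0.17] w 0.01
R [[0.193, 0.981, -0.002], [0.981, -0.193, 0.0], [-0.0, -0.002, -1.0]]
tool shift [0.0065 0.001  0.013 ]
```

>>> step_arm([
  [0,0.003,0,0.007,0],
  [0,0.004,0,0.007,0],
  [0,0.003,0,0.007,0],
  [0,0.003,0,0.007,0],
  [0,0.002,0,0.006,0],
])

```text
time: 8.2
eef_pos: [0.626, 0.0802, 0.1568]
tool_rot: [[0.194, 0.981, -0.0], [0.981, -0.194, 0.0], [0.0, -0.0, -1.0]]
force: [-0.2, 0.9, 3.4]
grip_width: 0.004
grasp_force: 1.3
```

Run:
```python
from h import *
rep(-.149,0,.135)
s=vision.snapshot("side");save("pics/s3.png",cv2.resize(s["frame"][140:300,230:400],None,fx=3.5,fy=3.5,interpolation=cv2.INTER_CUBIC))
```

```text
t 8.2 tip fix [-0.1473, -0.0002, 0.1398] F [-0.23  0.93  3.39] j [0.   0.3  1.59 0.   1.25 0.2 ] w 0.0
R [[0.194, 0.981, -0.0], [0.981, -0.194, 0.0], [0.0, -0.0, -1.0]]
tool shift [0.0017 0.0002 0.0048]
```

View pics/s3.png

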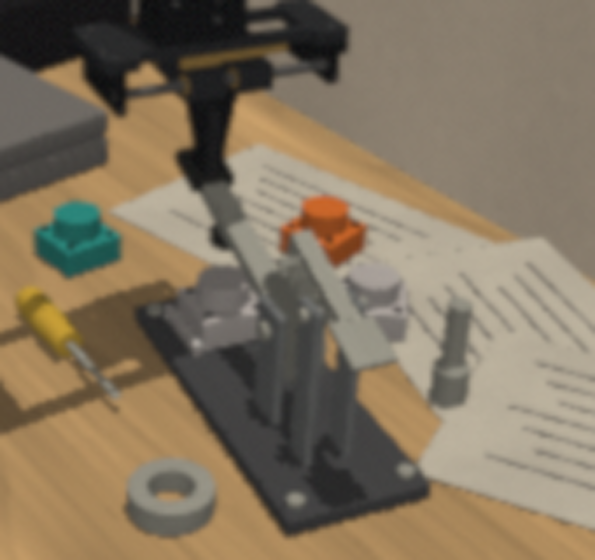

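The fingertips are on the pad at (205,165), the arm is past the teeth, and the tab is still down. I'll continue.

>>> step_arm([
  [0,0.002,0,0.007,0],
  [0,0.002,0,0.007,0],
  [0,0.002,0,0.007,0],
  [0,0.001,0,0.007,0],
  [0,0.001,0,0.004,0],
])

```text
time: 8.75
eef_pos: [0.6273, 0.0874, 0.1245]
tool_rot: [[0.194, 0.981, -0.001], [0.981, -0.194, -0.0], [-0.0, -0.001, -1.0]]
force: [-0.9, -1.3, 2.3]
grip_width: 0.008
grasp_force: 1.0
```

>>> step_arm([
  [0,0,0,0.003,0],
  [0,0,0,0.002,0],
  [0,0,0,0.002,0],
  [0,0,0,0,0],
])

```text
time: 9.15
eef_pos: [0.6275, 0.0875, 0.1183]
tool_rot: [[0.194, 0.981, -0.0], [0.981, -0.194, -0.0], [-0.0, -0.0, -1.0]]
force: [-0.2, -0.5, 0.6]
grip_width: 0.002
grasp_force: 0.0
```

>>> step_arm([
  [0,0,0,0.001,0],
  [0,0,0,0.001,0],
  [0,0,0,0.001,0],
  [0,0,0,0.001,0],
  [0,0,0,0,0],
])

```text
time: 9.65
eef_pos: [0.6276, 0.0876, 0.1144]
tool_rot: [[0.194, 0.981, 0.0], [0.981, -0.194, -0.0], [-0.0, 0.0, -1.0]]
force: [0.3, 0.8, 1.5]
grip_width: 0.008
grasp_force: 0.4
```

>>> step_arm([
  [0,0,0,0.001,0],
  [0,0,0,0.001,0],
  [0,0,0,0,0],
])

```text
time: 9.95
eef_pos: [0.6277, 0.0876, 0.1134]
tool_rot: [[0.194, 0.981, 0.0], [0.981, -0.194, 0.0], [0.0, 0.0, -1.0]]
force: [-2.9, 0.8, 6.5]
grip_width: 0.004
grasp_force: 3.1
```

>>> step_arm([
  [0,0,0,0.001,0],
  [0,0,0,0.001,0],
  [0,0,0,0,0],
])

```text
time: 10.25
eef_pos: [0.6278, 0.0876, 0.1133]
tool_rot: [[0.194, 0.981, 0.0], [0.981, -0.194, -0.0], [-0.0, 0.0, -1.0]]
force: [-6.9, 1.0, 17.2]
grip_width: 0.006
grasp_force: 8.3
```

The arm is seated: the tip stalled at z = 0.0963 with 17 N. I'll lift straight up and clear, then verify.

>>> step_arm([
  [0,0,0,-0.005,0],
  [0,0,0,-0.02,0],
  [0,0,0,-0.04,0],
  [0,0,0,-0.04,0],
  [0,0,0,-0.04,0],
])

```text
time: 10.75
eef_pos: [0.6272, 0.0872, 0.2563]
tool_rot: [[0.194, 0.981, -0.001], [0.981, -0.194, -0.001], [-0.001, -0.001, -1.0]]
force: [1.2, -0.6, 0.1]
grip_width: 0.004
grasp_force: 0.0
```

>>> step_arm([
  [0,0,-0.045,-0.02,0],
  [0,0,-0.045,0,0],
  [0,0,-0.045,0,0],
  [0,0,-0.045,0,0],
  [0,0,0,0,0],
])

```text
time: 11.25
eef_pos: [0.4462, 0.1231, 0.2743]
tool_rot: [[0.192, 0.981, -0.003], [0.981, -0.192, -0.0], [-0.001, -0.003, -1.0]]
force: [1.3, 0.6, 0.1]
grip_width: 0.004
grasp_force: 0.0
```

Run:
```python
from h import *
for n in("top","side"):
    s=vision.snapshot(n);W=world(s);q=W-O;q=np.stack([q@EX,q@EY,q[...,2]],-1)
    for x0 in(-.182,-.174,-.166,-.158,-.150,.08,.095,.11):
        m=(abs(q[...,0]-x0)<.004)&(abs(q[...,1])<.013)&(q[...,2]>.07)&(q[...,2]<.16);print(n,x0,m.sum(),np.median(q[m][:,2]).round(4) if m.any() else'')
    if n=="side": save("pics/s4.png",cv2.resize(s["frame"][140:300,230:400],None,fx=3.5,fy=3.5,interpolation=cv2.INTER_CUBIC))
print(manip.read_state()["force"])
```

```text
top -0.182 35 0.0952
top -0.174 40 0.0956
top -0.166 37 0.096
top -0.158 38 0.0962
top -0.15 40 0.0954
top 0.08 39 0.1381
top 0.095 38 0.1329
top 0.11 36 0.1278
side -0.182 9 0.0958
side -0.174 10 0.0961
side -0.166 16 0.0962
side -0.158 11 0.0961
side -0.15 21 0.0952
side 0.08 28 0.1379
side 0.095 33 0.1337
side 0.11 37 0.129
[ 0.15977388 -0.46138091  1.02991005]
```

View pics/s4.png

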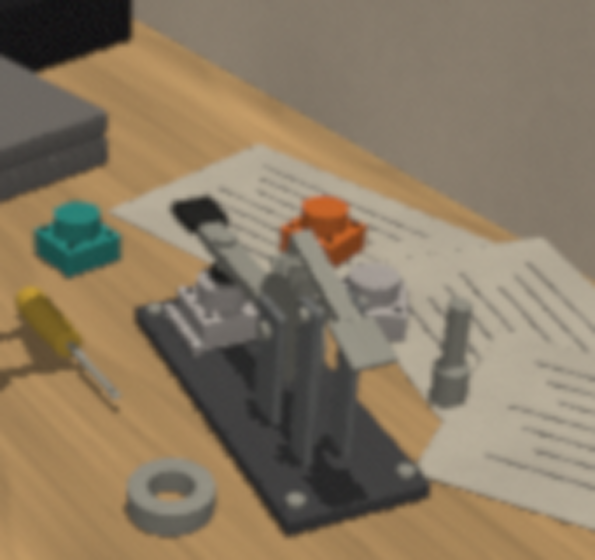

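The arm is level: the pad at (200,215) is flat at 96 mm, and the foot rests on the housing at (220,285). The tab is still fully down and everything else is unmoved, so I'll hand it in.

```bash
python3 -c "
from station import sign_off
print(sign_off())"
```

```text
the job is handed in; nothing more can be done
None
```

The job is handed in: the pawl was pressed fully to its stop and left free, then the arm was pushed down until level (pad at 96 mm) with its foot on the housing, in about 11 s, with nothing else seen to have moved.

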